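Press a dowelled board together in a trigger clamp and release it

TASK

Close up the two halves of the small dowelled wooden board with the bar clamp they lie in: squeeze the orange sprung trigger towards the blue handle, as often as needed, until the seam is fully shut and, with the trigger let go, the ratchet keeps the board firmly pressed (5 N or more); never press the seam with over 18 N, which bruises the wood. Then push the red release tab down so that the jaw springs fully back, and leave the joined board lying free with its seam shut. Move the board only with the clamp, be gentle on the tab (under 25 N), and leave the other things on the worktop alone.

Things in the scene. Friction and masses are not known exactly. Their poses are not given: they have to be found in the camera images.
- clamp: bar clamp on a wooden base 385 x 114 x 12 mm, screwed down, does not move. Origin on the worktop under the blue upright handle; its x axis is the closing direction (base from x -80 to +305 mm), y across, z up. Blue housing from x -61 to +111 mm, 52 mm wide, top at z 62 mm. Handle fixed, 18 mm (x) by 32 mm (y), z 61 to 136 mm. Fixed jaw with its face at x 276 mm, top at z 47 mm
- handle_grip (a point): middle of the handle's front face (+x side), z 100 mm; outward is clamp +x
- trigger_face (a point): middle of the back face (-x side) of the orange trigger, at z 100 mm; the trigger is an upright bar 12 mm (x) by 30 mm (y), z 65 to 135 mm, behind the handle, parallel to it; at rest handle front and trigger back are 54 mm apart, fully squeezed 34 mm. The point moves with the trigger, towards clamp +x
- trigger (a joint): travel of the trigger, 0 at rest to 0.020 m fully squeezed (hard stop); a spring brings it back, 2 N at rest rising to 3 N. The first 4 to 9 mm of each squeeze are idle, then it pushes the jaw ahead one for one. Let go fully (back to 0) after each squeeze. With the jaw moving freely the squeeze takes 6 to 10 N in all (springs, ratchet clicks); pressing the board adds its clamping force one for one
- jaw (a joint): travel of the bar with the moving jaw along clamp +x, 0 fully back to 0.055 m. A ratchet clicking every 2.5 mm holds it at the last click passed (0, 2.5, 5, 7.5 .. mm), so it slips back up to 2.5 mm when the trigger is let go; a spring of 3 to 4 N pulls it back when the release tab is down. One click is worth 7 N: squeeze until the board is pressed with 12 to 15 N and the ratchet will keep 5 N or more
- jaw_plate (a point): middle of the front of the jaw's plate, clamp x 128 mm with the jaw at 0. Before it sits a sprung rubber pad (2.8 N per mm) on an adjusting screw that is set differently each time: the pad's face stands 14 to 26 mm ahead of the plate, so feel for the contact
- tab_top (a point): middle of the top of the red release tab, 26 x 28 mm, top at z 88 mm at rest, on the housing 66 mm ahead (clamp +x) of the handle's centre; pressed straight down
- release_tab (a joint): travel of the release tab, 0 up to 0.008 m fully down (hard stop); needs 2.5 to 4 N unloaded, up to 14 N while the ratchet is loaded; frees the ratchet from about 6 mm and must be held down more than a second, as the jaw runs back slowly; the trigger must be at rest
- half_a: dark half of the board, 50 (x) x 110 (y) x 22 mm, loose on the base before the fixed jaw; two dowel holes in its -x face; origin under its middle
- half_b: lighter half of the board, same size, between half_a and the jaw; two 7.6 mm dowels stand 21 mm out of its +x face, their ends already in the holes; origin under its middle; its x axis points to half_a
- seam_a (a point): middle of the mating face of the dark half
- seam_b (a point): middle of the mating face of the lighter half; the seam is shut when seam_a and seam_b meet; it starts 7 to 12 mm open. Sliding the half along takes 1 to 3 N
- mug: dotted mug, bystander
- lemon: lemon, bystander
- shaker: shaker, bystander
- syrup_bottle: syrup bottle, bystander
- tape_roll: roll of black tape, bystander
- green_tub: green tub, bystander
- keys: bunch of keys, bystander
Mind the look-alikes: they are no part of the job. There is more than one size of the half_b; the one meant has the size given above.

How it is judged:
By the outcome, as a careful person would: the job done as asked, in the order asked, and still so for the second after the job is handed in, with the robot touching nothing.
It also fails if it takes over 72 s, if anything falls off the work surface, if the arm or the gripper's body presses on something with over 40 N, if the wrist force passes 120 N, or if a joint passes its speed limit or range.

ROBOT

A 7-joint arm with a two-finger parallel gripper is mounted at the origin on a cart in front of the work surface, level with it; the furniture and walls round the work are solid. World frame = base frame: x ahead of the robot, y to its left, z up, the work surface at z = 0. Lengths are in m, angles in rad, forces in N, time in s.
With the tool pointing down it reaches from about 0.35 to 0.9 m from the base axis. Payload 8.1 kg.
Tool frame: the origin (TCP) lies where the fingers leave the gripper's body, on its centre line; the fingertips stand 66 mm ahead of it and the grasp point (between the pads) lies 47 mm ahead of it (arm.tip_reach is the distance from the TCP to the fingertips, in m); z points along the fingers, y is the direction in which the jaws open and shut (so a half turn about z gives the same grasp; the last joint's range is limited). The gripper opens to 92 mm and grips with 3 to 60 N. Pads are 19 mm wide; open, the fingers measure 130 mm over their backs; the gripper's body (75 mm by 190 mm) begins 47 mm behind the grasp point.
Start: joints at [1.114, 0.434, 0.025, 1.573, -0.012, 1.134, -0.075], TCP at [0.217, -0.586, 0.292] pointing down, gripper open.
Joint ranges: [-2.62, 2.62], [-0.44, 2.09], [-1.27, 1.32], [0.08, 2.57], [-1.32, 4.46], [0.12, 2], [-2.74, 2.74]. Speed limits (rad/s): [2.22, 2.22, 3.01, 3.01, 3.14, 3.14, 3.14].

INTERFACE

Orientations are given as a rotation vector (axis times angle).
In Python, from cell import arm gives the robot as it stands.
- The arm moves only by the tool carry_out, never from a script. Its argument "plan" is a list of rows, each a list of 5 numbers: the shift along the world's x, y, z in cm, then the turn about the world's z in rad, then the finger opening in cm, from 0 to 9.18. In form: [[tx, ty, tz, spin, fingers], ...]. A call has 1 to 20 rows; each row is the pose to reach, as a shift and turn from the pose measured when the call began; what a row does not reach only later rows make up. A row lasts 1/10 s, in which the tool goes at most 50 mm and 8.59 degrees, less where a joint would pass 70% of its speed; a pose out of reach is approached as far as the arm can. A call with a gripper value outside its range is refused whole. The fingers move at their own pace and stop on an object; "squeeze" is the grip in N (left out, the last holds). Time passes only in rows, so rows that repeat a pose let the fingers close. It gives the time, the measured TCP pose, the force and the opening at its end, in the units of the state.
- arm.observe(): the state, without advancing time (a new reading comes with each control period).
- arm.get_image(name): name is "scene" or "top" or "wrist"; returns (picture, depth): 480x640x3 uint8, red, green, blue; 480x640 float32, m along the optical axis (not along the pixel's ray), 0 where there is no reading.
- arm.get_calibration(name): a dict with "intrinsics" (3x3 intrinsics, pixels), "rvec" (rotation vector, rad) and "tvec" (3), from world to camera coordinates, as OpenCV has them; the wrist camera has in their place "tool_from_camera" (4x4, takes a point from camera to tool coordinates, whose origin is the TCP and whose axes are the flange's). Camera axes: x right, y down, z forward; pixel columns grow to the right and rows downward; lengths in m; the calibration is good to about 2 mm. The wrist camera is an equidistant fisheye: a pixel r from the principal point sees the ray r / f radians off the axis. A picture is of the moment at which its call begins: read the wrist's pose just before it. get_calibration takes no time and is no camera call.
- arm.sign_off(): hands the job in, once; it reports no verdict.
The state is a dict: "clock": time; "joints": joint angles; "dq": joint speeds; "joint_efforts": joint torques, N m; "position": TCP position; "ee_rot": TCP orientation; "force": force on the tool from outside, world axes, zero at the start; "ft_torque": the same for the moment, N m; "width": opening from 0.0 (shut) to 1.0 (fully open).
Only numpy, scipy, OpenCV 4.12 (cv2) and the standard library are available. Lean on these libraries where they do the work, as an engineer would, in place of code of your own. Each camera call takes 0.05 s, during which the arm holds its last target. There are 200 camera calls.

## Working session

There is one attempt and no reset: what is moved stays moved. The work goes in short steps, Python scripts to look and compute and a tool call to move; the robot and the scene stay as the last step left them, time stands still between calls to the robot, and variables do not carry over. Pictures are saved under pics/ and viewed, about 8 in all and at most 12, crops included, and the job is handed in when it is done.

Besides the shell and the picture viewer there is one more tool, called after "Emit:" as name([rows], argument=value, ...), one row to a line, values as JSON. carry_out: Moves the arm, as the interface text tells. Its arguments: {"type":"object","properties":{"plan":{"type":"array"},"squeeze":{"type":"number"}},"required":["plan"]}

```bash
mkdir -p pics; cat > h.py <<'E'
import numpy as np, cv2
from cell import arm
def cap(n):
    s=arm.observe(); im,d=arm.get_image(n); return s,im,d
def save(im,f): cv2.imwrite('pics/'+f,cv2.cvtColor(im,cv2.COLOR_RGB2BGR))
def world(n,u,v,d):
    c=arm.get_calibration(n);K=np.array(c['intrinsics']);R=cv2.Rodrigues(np.array(c['rvec'],float))[0]
    p=np.array([(u-K[0,2])/K[0,0],(v-K[1,2])/K[1,1],1])*d
    return R.T@(p-np.array(c['tvec']).ravel())
E
python3 - <<'E'
from h import *
for n in('top','scene'):
    s,im,d=cap(n); save(im,n+'0.png'); np.save(n+'0.npy',d); cv2.imwrite(n+'0.png',cv2.cvtColor(im,cv2.COLOR_RGB2BGR))
print(arm.observe(),arm.tip_reach)
E
```

```text
{'clock': 0.1, 'joints': array([ 1.11440396,  0.43513713,  0.02500634,  1.5740261 , -0.01160307,
        1.13402383, -0.07506489]), 'dq': array([-0.00159873, -0.0017447 ,  0.00087014, -0.00238543, -0.00181446,
        0.00185419,  0.00260248]), 'joint_efforts': array([ 3.49734670e-03, -6.69123101e+01,  9.88224708e-01, -3.15143895e+01,
       -6.05645939e-02,  3.74234968e-02,  1.00364969e-04]), 'position': array([ 0.21634354, -0.58595289,  0.2915261 ]), 'ee_rot': array([-3.09121197e+00, -5.52495196e-01,  6.18012935e-04]), 'force': array([ 0.49895938, -0.3272882 , -0.59257977]), 'ft_torque': array([ 0.00671863, -0.00946799,  0.06161587]), 'width': 0.9992151534353537} 0.0655
```

View pics/top0.png

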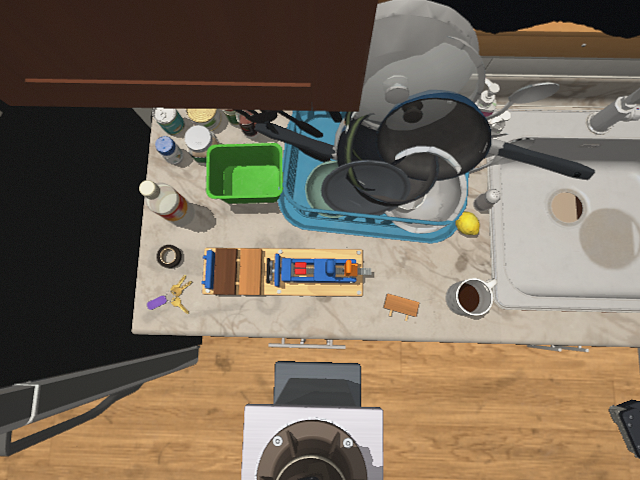

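View pics/scene0.png

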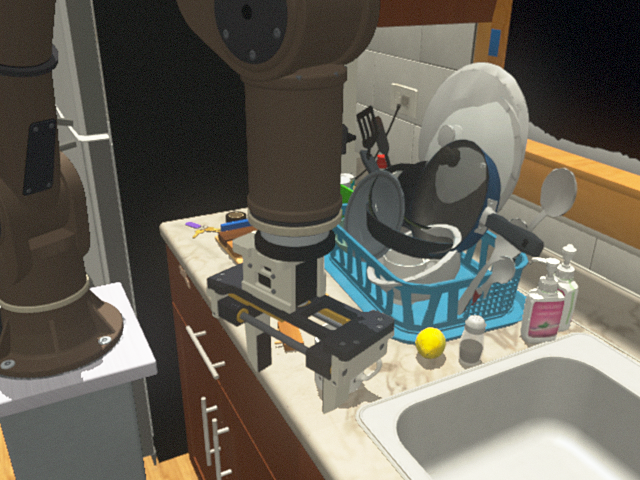

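The top view shows the clamp at px (283,271), closing towards the left (world +y). Handle candidates are blue bits at ~(330,268), the trigger is orange at ~(351,269), and the tab is red at ~(300,268). The dark half is at (226,271) and the lighter half at (252,271). The small wooden piece at (402,305) is the wrong size, so it's a decoy. Next I'll take a close crop and measure.

```bash
python3 - <<'E'
from h import *
im=cv2.imread('top0.png');d=np.load('top0.npy')
cv2.imwrite('pics/crop1.png',cv2.resize(im[235:310,190:390],None,fx=4,fy=4,interpolation=cv2.INTER_CUBIC))
for u,v in[(351,269),(330,268),(300,268),(225,271),(252,271),(205,250),(204,294),(362,250),(361,296),(315,290),(230,230),(402,305)]:
    print(u,v,world('top',u,v,d[v,u]).round(4))
E
```

```text
351 269 [ 0.4635 -0.0804  0.0678]
330 268 [ 0.4571 -0.0317  0.1333]
300 268 [0.4607 0.0344 0.0872]
225 271 [0.4558 0.2146 0.0293]
252 271 [0.4566 0.1495 0.0365]
205 250 [0.5073 0.2702 0.0126]
204 294 [0.4016 0.2662 0.0087]
362 250 [ 0.5182 -0.1109  0.0011]
361 296 [ 0.4068 -0.1097 -0.0025]
315 290 [0.4176 0.001  0.0106]
230 230 [0.5603 0.2148 0.002 ]
402 305 [ 0.3871 -0.2039  0.0198]
```

View pics/crop1.png

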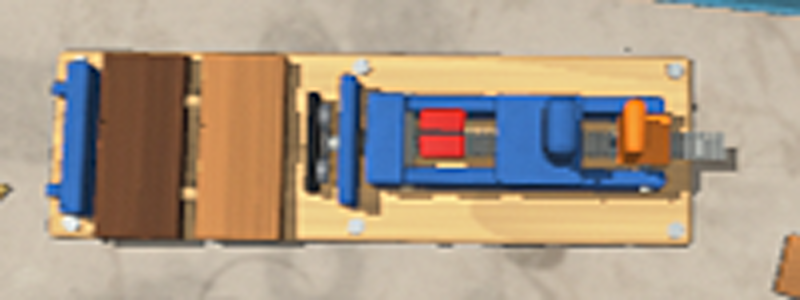

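```bash
python3 - <<'E'
from h import *
im=cv2.cvtColor(cv2.imread('top0.png'),cv2.COLOR_BGR2HSV).astype(int);d=np.load('top0.npy')
vs,us=np.mgrid[240:306,195:380];P=np.array([[world('top',u,v,d[v,u]) for u in range(195,380)] for v in range(240,306)])
H,S,V=im[240:306,195:380].transpose(2,0,1)
def rep(n,m):
    q=P[m]; print(n,m.sum(),'min',q.min(0).round(4),'max',q.max(0).round(4),'med',np.median(q,0).round(4)); return q
blue=(H>100)&(H<125)&(S>120)
red=((H<4)|(H>176))&(S>180)&(V>120)
orange=(H>8)&(H<18)&(S>190)&(us>335)
Z=P[...,2]
h=rep('handle',blue&(Z>.118)); t=rep('tab',red&(Z>.08)); o=rep('trig',orange&(Z>.118));rep('trigall',orange)
j=rep('fixjaw',blue&(us<220)&(Z>.035)); rep('moving jaw',blue&(us>268)&(us<281)&(Z>.03))
rep('housing',blue&(Z>.055)&(Z<.07))
wood=(H>5)&(H<18)&(us<264)&(us>212)&(Z>.028)&(Z<.042)
w=P[wood]; 
dark=wood&(V<130); light=wood&(V>=130)
for n,m in(('dark',dark),('light',light)):
    q=rep(n,m); print(cv2.minAreaRect((q[:,:2]*1000).astype(np.float32)))
base=(H>12)&(H<25)&(S>60)&(Z>.004)&(Z<.02)&(V>150)
q=P[base];print(cv2.minAreaRect((q[:,:2]*1000).astype(np.float32)), np.median(q[:,2]))
print(cv2.minAreaRect((P[blue&(Z>.05)&(Z<.07)][:,:2]*1000).astype(np.float32)))
E
```

```text
Traceback (most recent call last):
  File "h.py", line 7, in world
    c=arm.get_calibration(n);K=np.array(c['intrinsics']);R=cv2.Rodrigues(np.array(c['rvec'],float))[0]
ValueError: time passes only in moves, steps and waits
```

```bash
sed -i 's/^def world/import functools\n@functools.lru_cache\ndef cal(n): return arm.get_calibration(n)\ndef world/; s/c=arm.get_calibration(n)/c=cal(n)/' h.py
cat > fit.py <<'E'
from h import *
im=cv2.cvtColor(cv2.imread('top0.png'),cv2.COLOR_BGR2HSV).astype(int);d=np.load('top0.npy')
vs,us=np.mgrid[240:306,195:380];P=np.array([[world('top',u,v,d[v,u]) for u in range(195,380)] for v in range(240,306)])
H,S,V=im[240:306,195:380].transpose(2,0,1)
def rep(n,m):
    q=P[m]
    if len(q): print(n,m.sum(),'min',q.min(0).round(4),'max',q.max(0).round(4),'med',np.median(q,0).round(4))
    return q
rect=lambda q:print(cv2.minAreaRect((q[:,:2]*1000).astype(np.float32)))
blue=(H>100)&(H<125)&(S>120)
red=((H<4)|(H>176))&(S>180)&(V>120)
orange=(H>8)&(H<20)&(S>190)&(us>335)
Z=P[...,2]
h=rep('handle',blue&(Z>.118)); t=rep('tab',red&(Z>.08)); o=rep('trig',orange&(Z>.118));rep('trigall',orange)
j=rep('fixjaw',blue&(us<220)&(Z>.035)); rep('moving jaw',blue&(us>268)&(us<281)&(Z>.03))
rep('housing',blue&(Z>.055)&(Z<.07))
wood=(H>5)&(H<18)&(us<264)&(us>212)&(Z>.028)&(Z<.042)
for n,m in(('dark',wood&(V<130)),('light',wood&(V>=130))): rect(rep(n,m))
base=(H>12)&(H<25)&(S>60)&(Z>.004)&(Z<.02)&(V>150)
rect(P[base]); rect(P[blue&(Z>.05)&(Z<.07)])
E
python3 fit.py
```

```text
handle 137 min [ 0.3515 -0.0384  0.1187] max [ 0.4768 -0.0177  1.0565] med [ 0.4593 -0.0294  0.1342]
tab 109 min [0.449  0.0229 0.0821] max [0.4747 0.046  0.0918] med [0.4588 0.0344 0.0876]
trig 74 min [ 0.3515 -0.0743  0.1228] max [ 0.4751 -0.0177  1.0565] med [ 0.4598 -0.0696  0.1339]
trigall 158 min [ 0.3515 -0.0922  0.0605] max [ 0.4757 -0.0177  1.0565] med [ 0.4599 -0.0741  0.1017]
fixjaw 234 min [ 0.3515 -0.0177  0.035 ] max [0.5027 0.263  1.0565] med [0.4568 0.2491 0.0459]
moving jaw 132 min [0.4233 0.0864 0.0313] max [0.4963 0.1111 0.058 ] med [0.4598 0.0899 0.0529]
housing 837 min [ 0.4239 -0.0907  0.055 ] max [0.4884 0.0948 0.0682] med [0.4558 0.001  0.0605]
dark 964 min [0.4009 0.131  0.0281] max [0.5103 0.2406 0.0397] med [0.4542 0.2147 0.0335]
((455.9404296875, 185.80960083007812), (109.27436828613281, 109.50312805175781), 0.4655850827693939)
light 1008 min [0.401  0.1308 0.0289] max [0.5119 0.241  0.0395] med [0.4567 0.1569 0.0338]
((456.84613037109375, 185.69581604003906), (109.3593521118164, 109.22561645507812), 1.2283977270126343)
((461.0094909667969, 81.46187591552734), (114.03111267089844, 384.7547302246094), 0.7636284828186035)
((452.87744140625, 80.9898452758789), (344.22137451171875, 86.24656677246094), 87.998046875)
```

Base rectangle is 385×114 with its centre at (0.461, 0.0815), which matches the description. The clamp origin is ≈(0.460, -0.030), with clamp +x ≈ world +y (yaw within 1°). Trigger back is at y ≈ -0.075, and the tab is at (0.459, 0.0345, 0.088). I'll push the trigger from behind with closed fingers, reading the wrist force, so I'm turning the jaw axis to world x.

Emit:
carry_out([
  [1.9,3.6,0,0.1,0],
  [3.8,7.2,0,0.2,0],
  [5.7,10.8,0,0.3,0],
  [7.6,14.4,0,0.4,0],
  [9.5,18,0,0.5,0],
  [11.4,21.6,0,0.6,0],
  [13.3,25.2,0,0.7,0],
  [15.2,28.8,0,0.8,0],
  [17.1,32.4,0,0.9,0],
  [19,36,0,1.0,0],
  [20.9,39.6,0,1.1,0],
  [22.8,43.2,0,1.21,0],
  [24.4,46.6,0,1.22,0],
  [24.4,46.6,0,1.22,0],
  [24.4,46.6,0,1.22,0],
], squeeze=20)

```text
clock: 1.6
position: [0.4603, -0.1194, 0.2913]
ee_rot: [-2.215, -2.226, 0.002]
force: [0.2, -1.1, 0.9]
width: 0.008
```

Emit:
carry_out([
  [0,0,-4,0,0],
  [0,0,-8,0,0],
  [0,0,-12,0,0],
  [0,0,-13.6,0,0],
  [0,0,-13.6,0,0],
  [0,0,-13.6,0,0],
])

```text
clock: 2.2
position: [0.4601, -0.1204, 0.1556]
ee_rot: [-2.217, -2.224, 0.003]
force: [0.3, -0.2, 0.6]
width: 0.005
```

```bash
python3 - <<'E'
from h import *
s,im,d=cap('top'); cv2.imwrite('top1.png',im[...,::-1])
a=cv2.resize(im[235:310,190:390],None,fx=4,fy=4,interpolation=cv2.INTER_CUBIC)
s,w,_=cap('scene')
b=cv2.resize(w[170:290,170:370],None,fx=4,fy=4)[:300]
s,w,_=cap('wrist'); save(np.hstack([w[:480]]),'w1.png'); save(a,'t1.png')
print(s['position'],s['force'])
E
```

```text
[ 0.46098588 -0.12004773  0.1564684 ] [-0.33987518  0.5891097   0.07342752]
```

View pics/w1.png

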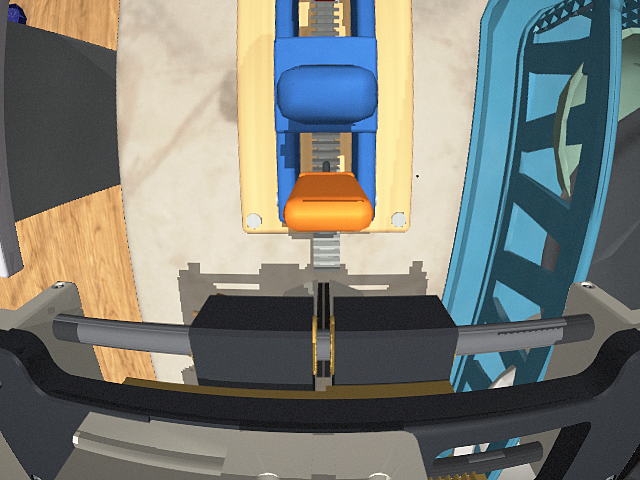

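The wrist view shows closed fingers (gap px 322,340) square behind the orange trigger (329,205), with the handle at (327,95). Nothing is in the way, so I'll approach.

Emit:
carry_out([
  [0,1,0,0,0],
  [0,2,0,0,0],
  [0,2.8,0,0,0],
  [0,3.1,0,0,0],
  [0,3.4,0,0,0],
  [0,3.6,0,0,0],
  [0,3.8,0,0,0],
  [0,3.8,0,0,0],
])

```text
clock: 3.15
position: [0.461, -0.0821, 0.1565]
ee_rot: [2.217, 2.225, -0.001]
force: [-0.7, -1.9, 1.7]
width: 0.006
```

Emit:
carry_out([
  [0,0.1,0,0,0],
  [0,0.2,0,0,0],
  [0,0.3,0,0,0],
  [0,0.4,0,0,0],
  [0,0.5,0,0,0],
  [0,0.5,0,0,0],
])

```text
clock: 3.75
position: [0.461, -0.0784, 0.1566]
ee_rot: [2.217, 2.223, -0.003]
force: [-0.7, -7.9, 2.0]
width: 0.003
```

```bash
python3 - <<'E'
from h import *
s,im,d=cap('wrist'); save(im[:300,200:460],'w2.png')
print(s['position'],s['force'])
E
```

```text
[ 0.46098674 -0.07840077  0.15655915] [-0.70140771 -7.88620607  1.98314695]
```

View pics/w2.png

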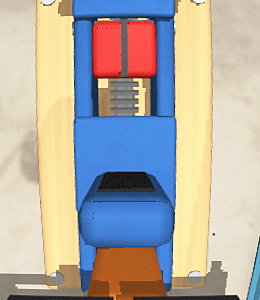

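The picture shows the fingers in contact with the trigger at the bottom, and the tab red at (125,50). The squeeze has begun at about 8 N, so I'll continue.

Emit:
carry_out([
  [0,0.2,0,0,0],
  [0,0.4,0,0,0],
  [0,0.6,0,0,0],
  [0,0.8,0,0,0],
  [0,1.0,0,0,0],
  [0,1.1,0,0,0],
  [0,1.1,0,0,0],
])

```text
clock: 4.5
position: [0.4609, -0.0688, 0.1566]
ee_rot: [2.218, 2.221, -0.005]
force: [-0.6, -8.0, 2.4]
width: 0.005
```

Emit:
carry_out([
  [0,0.2,0,0,0],
  [0,0.35,0,0,0],
  [0,0.45,0,0,0],
  [0,0.5,0,0,0],
  [0,0.5,0,0,0],
])

```text
clock: 5.0
position: [0.4608, -0.0658, 0.1566]
ee_rot: [2.219, 2.218, -0.008]
force: [0.3, -10.7, 2.6]
width: 0.004
```

Emit:
carry_out([
  [0,0.25,0,0,0],
  [0,0.35,0,0,0],
  [0,0.35,0,0,0],
])

```text
clock: 5.3
position: [0.4608, -0.0655, 0.1567]
ee_rot: [2.221, 2.213, -0.012]
force: [0.2, -15.8, 2.3]
width: 0.006
```

```bash
python3 - <<'E'
from h import *
s,im,d=cap('top'); save(cv2.resize(im[235:310,190:390],None,fx=4,fy=4,interpolation=cv2.INTER_CUBIC),'t2.png')
print(s['position'],s['force'])
E
```

```text
[ 0.46078568 -0.06554259  0.15666084] [  0.19726327 -15.76704488   2.3126735 ]
```

View pics/t2.png

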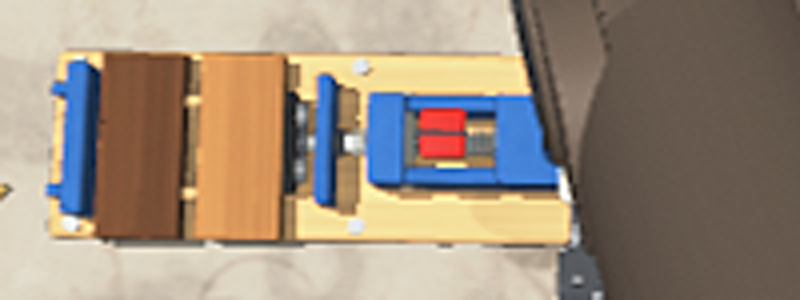

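The hard stop is at TCP y = -0.0655, so the rest contact is at -0.0855. The jaw moved about 12 mm and the pad edge (290,140) is nearly at half_b (285). Now let go.

Emit:
carry_out([
  [0,-0.5,0,0,0],
  [0,-1,0,0,0],
  [0,-1.5,0,0,0],
  [0,-2,0,0,0],
  [0,-2.4,0,0,0],
  [0,-2.4,0,0,0],
  [0,-2.4,0,0,0],
])

```text
clock: 6.05
position: [0.4607, -0.0893, 0.1566]
ee_rot: [2.221, 2.213, -0.012]
force: [-0.2, -0.4, 0.9]
width: 0.003
```

Emit:
carry_out([
  [0,0.3,0,0,0],
  [0,0.6,0,0,0],
  [0,0.9,0,0,0],
  [0,1.2,0,0,0],
  [0,1.4,0,0,0],
  [0,1.6,0,0,0],
  [0,1.7,0,0,0],
  [0,1.7,0,0,0],
])

```text
clock: 6.85
position: [0.4605, -0.0739, 0.1566]
ee_rot: [2.221, 2.211, -0.015]
force: [0.3, -8.6, 0.3]
width: 0.003
```

Emit:
carry_out([
  [0,0.1,0,0,0],
  [0,0.2,0,0,0],
  [0,0.3,0,0,0],
  [0,0.4,0,0,0],
  [0,0.4,0,0,0],
])

```text
clock: 7.35
position: [0.4604, -0.0716, 0.1566]
ee_rot: [2.222, 2.208, -0.017]
force: [-0.1, -8.6, -0.3]
width: 0.006
```

Emit:
carry_out([
  [0,0.1,0,0,0],
  [0,0.2,0,0,0],
  [0,0.3,0,0,0],
  [0,0.4,0,0,0],
  [0,0.4,0,0,0],
])

```text
clock: 7.85
position: [0.4604, -0.0697, 0.1567]
ee_rot: [2.222, 2.205, -0.021]
force: [0.3, -11.4, 0.7]
width: 0.007
```

Emit:
carry_out([
  [0,0.2,0,0,0],
  [0,0.3,0,0,0],
  [0,0.4,0,0,0],
  [0,0.4,0,0,0],
])

```text
clock: 8.25
position: [0.4603, -0.0678, 0.1567]
ee_rot: [2.223, 2.201, -0.024]
force: [0.2, -11.5, 0.3]
width: 0.007
```

```bash
cat > gap.py <<'E'
from h import *
s,im,d=cap('top'); cv2.imwrite('tl.png',im[...,::-1])
g=im[255:290,205:300].astype(float)
print(s['clock'],s['position'].round(4),s['force'].round(1))
# profile of rows away from dowels and spine
p=im[266:280,195:300].mean((0,2)); print(p[10:].round(0).astype(int).tolist())
E
python3 gap.py
```

```text
8.25 [ 0.4603 -0.0678  0.1567] [  0.2 -11.5   0.3]
[185, 130, 134, 136, 135, 106, 61, 42, 80, 94, 91, 89, 90, 91, 91, 90, 90, 92, 93, 87, 83, 83, 84, 82, 82, 84, 87, 90, 66, 138, 167, 164, 163, 161, 162, 162, 157, 152, 152, 151, 149, 152, 154, 154, 150, 150, 153, 149, 152, 142, 90, 41, 45, 53, 114, 110, 103, 117, 140, 130, 131, 113, 68, 55, 90, 107, 149, 155, 150, 159, 189, 177, 173, 174, 180, 190, 178, 137, 140, 141, 140, 139, 138, 139, 144, 109, 110, 122, 111, 105, 119, 122, 121, 120, 127]
```

Emit:
carry_out([
  [0,0.15,0,0,0],
  [0,0.25,0,0,0],
  [0,0.25,0,0,0],
])

```text
clock: 8.6
position: [0.4603, -0.0673, 0.1567]
ee_rot: [2.224, 2.198, -0.027]
force: [0.9, -10.9, -0.7]
width: 0.001
```

Emit:
carry_out([
  [0,0.2,0,0,0],
  [0,0.3,0,0,0],
  [0,0.3,0,0,0],
])

```text
clock: 8.9
position: [0.4603, -0.0665, 0.1568]
ee_rot: [2.224, 2.195, -0.03]
force: [0.0, -9.9, 0.1]
width: 0.005
```

Emit:
carry_out([
  [0,0.2,0,0,0],
  [0,0.3,0,0,0],
  [0,0.3,0,0,0],
])

```text
clock: 9.2
position: [0.4603, -0.0658, 0.1568]
ee_rot: [2.225, 2.191, -0.034]
force: [0.7, -11.7, -1.5]
width: 0.004
```

```bash
python3 gap.py; python3 - <<'E'
import cv2
im=cv2.imread('tl.png');cv2.imwrite('pics/t3.png',cv2.resize(im[240:305,195:295],None,fx=8,fy=8,interpolation=cv2.INTER_CUBIC))
E
```

```text
9.2 [ 0.4603 -0.0658  0.1568] [  0.7 -11.7  -1.5]
[185, 130, 134, 135, 135, 106, 60, 48, 75, 91, 90, 90, 91, 92, 91, 90, 91, 93, 91, 85, 83, 83, 83, 82, 83, 85, 87, 85, 82, 151, 168, 163, 162, 162, 162, 160, 154, 151, 152, 150, 150, 153, 155, 152, 149, 152, 151, 149, 159, 116, 46, 46, 41, 94, 117, 96, 121, 144, 133, 136, 120, 76, 45, 87, 96, 146, 158, 155, 134, 178, 188, 182, 179, 182, 193, 179, 164, 137, 140, 141, 140, 139, 138, 139, 144, 109, 110, 122, 108, 104, 120, 122, 121, 119, 127]
```

View pics/t3.png

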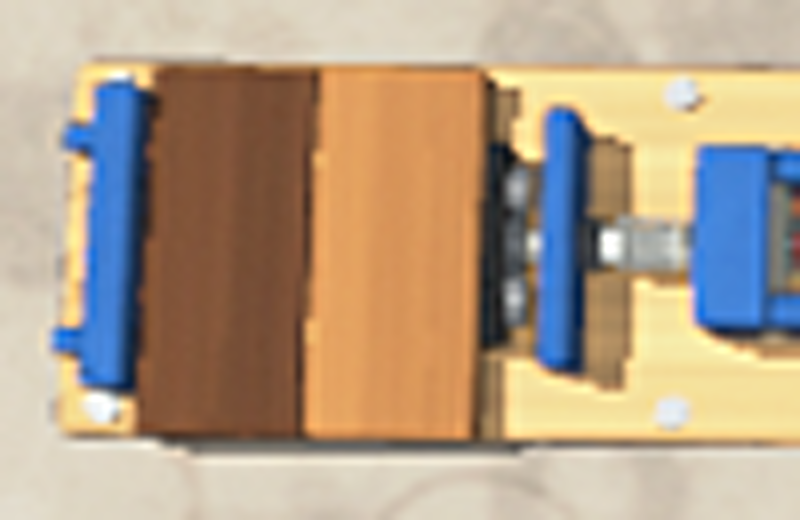

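The seam (px ~310,250) now looks shut or within 1 mm, with the pad touching half_b. I'll let go and then squeeze again in small steps, reading the force.

Emit:
carry_out([
  [0,-0.5,0,0,0],
  [0,-1,0,0,0],
  [0,-1.5,0,0,0],
  [0,-2,0,0.005,0],
  [0,-2.5,0,0.01,0],
  [0,-2.5,0,0.01,0],
  [0,-2.5,0,0.01,0],
])

```text
clock: 9.95
position: [0.4602, -0.0907, 0.1568]
ee_rot: [2.214, 2.202, -0.033]
force: [0.0, -0.3, 0.9]
width: 0.003
```

Emit:
carry_out([
  [0,0.3,0,0,0],
  [0,0.6,0,0,0],
  [0,0.8,0,0,0],
  [0,1.0,0,0,0],
  [0,1.1,0,0,0],
  [0,1.1,0,0,0],
])

```text
clock: 10.55
position: [0.4601, -0.0813, 0.1568]
ee_rot: [2.215, 2.2, -0.036]
force: [-0.2, -9.5, 0.2]
width: 0.003
```

Emit:
carry_out([
  [0,0.15,0,0,0],
  [0,0.25,0,0,0],
  [0,0.25,0,0,0],
])

```text
clock: 10.85
position: [0.4601, -0.0808, 0.1568]
ee_rot: [2.215, 2.197, -0.039]
force: [0.8, -9.9, 0.1]
width: 0.005
```

Emit:
carry_out([
  [0,0.2,0,0,0],
  [0,0.25,0,0,0],
  [0,0.25,0,0,0],
])

```text
clock: 11.15
position: [0.4601, -0.0806, 0.1569]
ee_rot: [2.216, 2.193, -0.042]
force: [1.5, -11.2, -0.5]
width: 0.005
```

Emit:
carry_out([
  [0,0.2,0,0,0],
  [0,0.3,0,0,0],
  [0,0.35,0,0,0],
  [0,0.35,0,0,0],
])

```text
clock: 11.55
position: [0.46, -0.0799, 0.1569]
ee_rot: [2.217, 2.189, -0.046]
force: [0.3, -13.9, -0.4]
width: 0.005
```

Emit:
carry_out([
  [0,0.3,0,0,0],
  [0,0.4,0,0,0],
  [0,0.5,0,0,0],
  [0,0.5,0,0,0],
])

```text
clock: 11.95
position: [0.46, -0.0784, 0.157]
ee_rot: [2.219, 2.183, -0.051]
force: [1.0, -16.3, 0.3]
width: 0.002
```

Emit:
carry_out([
  [0,0.3,0,0,0],
  [0,0.4,0,0,0],
  [0,0.5,0,0,0],
  [0,0.5,0,0,0],
])

```text
clock: 12.35
position: [0.4599, -0.0775, 0.157]
ee_rot: [2.22, 2.177, -0.056]
force: [1.8, -17.8, -0.8]
width: 0.001
```

Emit:
carry_out([
  [0,0.3,0,0,0],
  [0,0.45,0,0,0],
  [0,0.55,0,0,0],
  [0,0.55,0,0,0],
])

```text
clock: 12.75
position: [0.4599, -0.0765, 0.1571]
ee_rot: [2.222, 2.17, -0.062]
force: [2.5, -20.4, -1.8]
width: 0.001
```

Emit:
carry_out([
  [0,0.3,0,0,0],
  [0,0.45,0,0,0],
  [0,0.48,0,0,0],
  [0,0.48,0,0,0],
])

```text
clock: 13.15
position: [0.4598, -0.0764, 0.1572]
ee_rot: [2.224, 2.163, -0.068]
force: [1.8, -21.2, -1.9]
width: 0.003
```

Emit:
carry_out([
  [0,-0.3,0,0,0],
  [0,-0.6,0,0,0],
  [0,-0.9,0,0,0],
  [0,-1.2,0,0,0],
  [0,-1.5,0,0,0],
  [0,-1.8,0,0,0],
  [0,-1.8,0,0,0],
])

```text
clock: 13.85
position: [0.4598, -0.0947, 0.1571]
ee_rot: [2.224, 2.163, -0.068]
force: [-0.0, 0.1, -0.0]
width: 0.006
```

```bash
python3 gap.py
```

```text
13.85 [ 0.4598 -0.0947  0.1571] [-0.   0.1 -0. ]
[184, 130, 134, 136, 135, 106, 60, 49, 75, 91, 91, 90, 91, 92, 91, 90, 91, 93, 91, 85, 83, 83, 83, 82, 83, 85, 88, 85, 84, 151, 168, 163, 162, 162, 162, 159, 154, 151, 152, 150, 150, 153, 155, 152, 149, 152, 152, 149, 159, 116, 46, 45, 45, 109, 116, 119, 117, 135, 138, 128, 93, 52, 67, 90, 129, 156, 154, 154, 175, 185, 195, 190, 168, 174, 176, 177, 172, 137, 140, 141, 140, 139, 138, 139, 144, 109, 110, 122, 110, 106, 120, 122, 121, 120, 127]
```

Released: the board is unchanged with the seam shut, and the jaw sits about 1 px further in than before. I'll check the held force by re-squeezing gently until the trigger picks up the jaw.

Emit:
carry_out([
  [0,0.4,0,0,0],
  [0,0.7,0,0,0],
  [0,0.9,0,0,0],
  [0,1.1,0,0,0],
  [0,1.25,0,0,0],
  [0,1.3,0,0,0],
  [0,1.3,0,0,0],
])

```text
clock: 14.6
position: [0.4598, -0.0815, 0.1572]
ee_rot: [2.224, 2.163, -0.068]
force: [0.6, -2.1, 0.5]
width: 0.003
```

Emit:
carry_out([
  [0,0.1,0,0,0],
  [0,0.2,0,0,0],
  [0,0.2,0,0,0],
])

```text
clock: 14.9
position: [0.4598, -0.0794, 0.1571]
ee_rot: [2.224, 2.163, -0.068]
force: [0.4, -1.9, 0.5]
width: 0.006
```

Emit:
carry_out([
  [0,0.1,0,0,0],
  [0,0.2,0,0,0],
  [0,0.25,0,0,0],
])

```text
clock: 15.2
position: [0.4597, -0.0786, 0.1572]
ee_rot: [2.225, 2.16, -0.071]
force: [1.3, -9.7, 0.2]
width: 0.007
```

Emit:
carry_out([
  [0,0.15,0,0,0],
  [0,0.3,0,0,0],
  [0,0.3,0,0,0],
])

```text
clock: 15.5
position: [0.4597, -0.0782, 0.1572]
ee_rot: [2.226, 2.156, -0.074]
force: [0.9, -13.3, -0.3]
width: 0.006
```

Emit:
carry_out([
  [0,0.2,0,0,0],
  [0,0.35,0,0,0],
  [0,0.35,0,0,0],
])

```text
clock: 15.8
position: [0.4597, -0.0778, 0.1573]
ee_rot: [2.227, 2.151, -0.078]
force: [1.7, -15.7, -0.8]
width: 0.004
```

Emit:
carry_out([
  [0,0.25,0,0,0],
  [0,0.4,0,0,0],
  [0,0.4,0,0,0],
])

```text
clock: 16.1
position: [0.4596, -0.0772, 0.1574]
ee_rot: [2.228, 2.146, -0.083]
force: [2.0, -16.2, -1.4]
width: 0.005
```

Free idle, then a stiff rise to about 15.5 N where the jaw starts to move. Less ~8 N of free squeeze, that means the ratchet held ~7 N. I'm already squeezing, so I'll go to ~22 N total for margin (peak about 14 N, still under 18).

Emit:
carry_out([
  [0,0.3,0,0,0],
  [0,0.45,0,0,0],
  [0,0.5,0,0,0],
  [0,0.5,0,0,0],
])

```text
clock: 16.5
position: [0.4596, -0.0764, 0.1574]
ee_rot: [2.23, 2.14, -0.088]
force: [2.7, -19.4, -2.1]
width: 0.002
```

Emit:
carry_out([
  [0,0.3,0,0,0],
  [0,0.45,0,0,0],
  [0,0.5,0,0,0],
  [0,0.5,0,0,0],
])

```text
clock: 16.9
position: [0.4595, -0.0759, 0.1574]
ee_rot: [2.232, 2.133, -0.094]
force: [2.2, -20.9, -1.6]
width: 0.004
```

Emit:
carry_out([
  [0,0.3,0,0,0],
  [0,0.45,0,0,0],
  [0,0.52,0,0,0],
  [0,0.52,0,0,0],
])

```text
clock: 17.3
position: [0.4595, -0.0754, 0.1575]
ee_rot: [2.234, 2.126, -0.1]
force: [2.9, -21.0, -2.8]
width: 0.01
```

Emit:
carry_out([
  [0,0.3,0,0,0],
  [0,0.5,0,0,0],
  [0,0.57,0,0,0],
  [0,0.57,0,0,0],
])

```text
clock: 17.7
position: [0.4594, -0.0747, 0.1576]
ee_rot: [2.236, 2.118, -0.107]
force: [2.3, -22.6, -2.2]
width: 0.006
```

Emit:
carry_out([
  [0,-0.3,0,0,0],
  [0,-0.6,0,0,0],
  [0,-0.9,0,0,0],
  [0,-1.2,0,0,0],
  [0,-1.5,0,0,0],
  [0,-1.8,0,0,0],
  [0,-2.2,0,0,0],
  [0,-2.2,2,0,0],
  [0,-2.2,5,0,0],
  [0,-2.2,8,0,0],
  [0,-2.2,8,0,0],
  [0.1,1,8,0,0],
  [0.2,4.5,8,0,0],
  [0.3,8,8,0,0],
  [0.3,11.2,8,0,0],
  [0.3,11.2,8,0,0],
  [0.3,11.2,8,0,0],
])

```text
clock: 19.4
position: [0.4622, 0.0376, 0.2371]
ee_rot: [2.234, 2.12, -0.108]
force: [-0.0, -0.3, -1.2]
width: 0.004
```

```bash
python3 - <<'E'
from h import *
print(arm.observe()['joints'].round(3))
s,w,_=cap('wrist'); save(w,'w3.png'); print(s['clock'],s['position'],s['force'])
E
```

```text
[ 0.131  0.289 -0.468  1.983  0.261  0.955 -0.533]
19.4 [0.46222372 0.03757724 0.2371041 ] [-0.0491455  -0.29517339 -1.18798023]
```

View pics/w3.png

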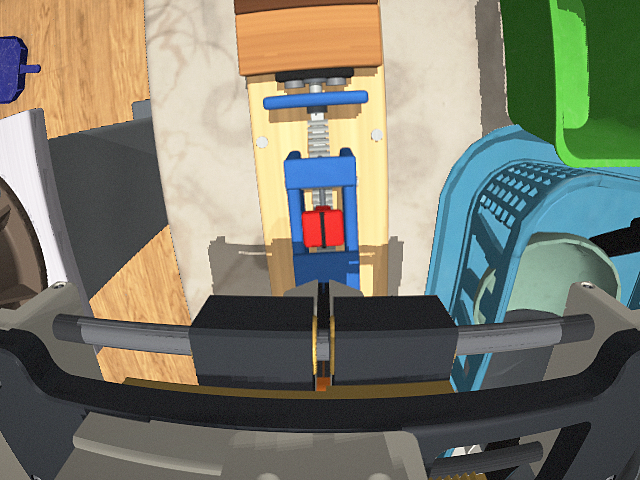

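The wrist view shows the tab at (323,228) with its path clear, the jaw bar at (317,100), and the board above it. A quick cross-check of the tab position follows.

```bash
python3 - <<'E'
from h import *
s=arm.observe();c=cal('wrist');print([k for k in c])
K=np.array(c['intrinsics']);T=np.array(c['tool_from_camera']);R=cv2.Rodrigues(s['ee_rot'])[0]
for u,v in[(323,228),(323,209),(323,247)]:
    x,y=(u-K[0,2])/K[0,0],(v-K[1,2])/K[1,1];th=np.hypot(x,y)
    r=np.array([x/th*np.sin(th),y/th*np.sin(th),np.cos(th)])
    r=R@T[:3,:3]@r;o=R@T[:3,3]+s['position'];print(o+r*(0.088-o[2])/r[2])
print('tip',s['position']+R@[0,0,.0655])
E
```

```text
['intrinsics', 'tool_from_camera']
[0.46265565 0.03623155 0.088     ]
[0.46340482 0.04962908 0.088     ]
[0.46187741 0.02231534 0.088     ]
tip [0.46158595 0.03057584 0.17186818]
```

Emit:
carry_out([
  [0,0.1,-2,0,0],
  [0,0.1,-4.5,0,0],
  [0,0.1,-6.5,0,0],
  [0,0.1,-7.6,0,0],
  [0,0.1,-7.9,0,0],
  [0,0.1,-7.9,0,0],
  [0,0.1,-7.9,0,0],
])

```text
clock: 20.15
position: [0.4627, 0.0375, 0.1588]
ee_rot: [2.236, 2.117, -0.107]
force: [-0.6, 0.3, 0.5]
width: 0.005
```

Emit:
carry_out([
  [0,0,-0.1,0,0],
  [0,0,-0.2,0,0],
  [0,0,-0.3,0,0],
  [0,0,-0.4,0,0],
  [0,0,-0.5,0,0],
  [0,0,-0.5,0,0],
])

```text
clock: 20.75
position: [0.4628, 0.0375, 0.1538]
ee_rot: [2.236, 2.117, -0.107]
force: [0.3, -0.4, 2.4]
width: 0.001
```

Emit:
carry_out([
  [0,0,-0.1,0,0],
  [0,0,-0.2,0,0],
  [0,0,-0.3,0,0],
  [0,0,-0.4,0,0],
  [0,0,-0.4,0,0],
])

```text
clock: 21.25
position: [0.4629, 0.0375, 0.1501]
ee_rot: [2.236, 2.117, -0.106]
force: [-2.3, 0.1, 8.7]
width: 0.003
```

Emit:
carry_out([
  [0,0,-0.1,0,0],
  [0,0,-0.2,0,0],
  [0,0,-0.3,0,0],
  [0,0,-0.3,0,0],
])

```text
clock: 21.65
position: [0.4629, 0.0376, 0.1472]
ee_rot: [2.235, 2.117, -0.107]
force: [-0.9, -0.3, 5.1]
width: 0.004
```

Emit:
carry_out([
  [0,0,-0.08,0,0],
  [0,0,-0.12,0,0],
  [0,0,-0.12,0,0],
  [0,0,-0.12,0,0],
  [0,0,-0.12,0,0],
  [0,0,-0.12,0,0],
  [0,0,-0.12,0,0],
  [0,0,-0.12,0,0],
  [0,0,-0.12,0,0],
  [0,0,-0.12,0,0],
  [0,0,-0.12,0,0],
  [0,0,-0.12,0,0],
  [0,0,-0.12,0,0],
  [0,0,-0.12,0,0],
  [0,0,-0.12,0,0],
  [0,0,-0.12,0,0],
  [0,0,-0.12,0,0],
  [0,0,-0.12,0,0],
  [0,0,-0.12,0,0],
  [0,0,-0.12,0,0],
])

```text
clock: 23.65
position: [0.4628, 0.0375, 0.1462]
ee_rot: [2.235, 2.116, -0.107]
force: [-2.2, -0.2, 6.7]
width: 0.009
```

```bash
python3 - <<'E'
from h import *
s,w,_=cap('wrist'); print(s['clock'],s['position'],s['force'])
s,t,_=cap('top')
a=cv2.resize(w[0:300,180:480],(500,500)); b=cv2.resize(t[235:310,190:300],None,fx=5,fy=5,interpolation=cv2.INTER_CUBIC)[:, :300]
b=np.vstack([b,np.zeros((500-b.shape[0],300,3),np.uint8)]); save(np.hstack([a,b]),'r1.png')
E
```

```text
23.65 [0.46283668 0.03754912 0.14619784] [-2.15056158 -0.18396938  6.68903248]
```

View pics/r1.png

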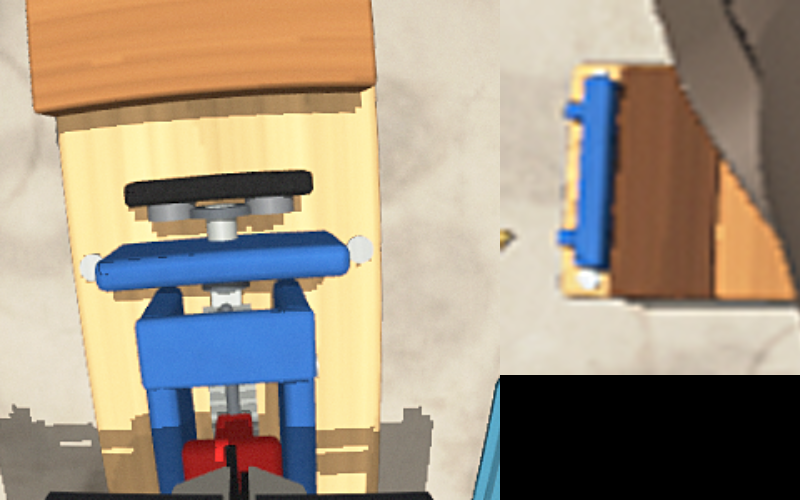

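The jaw (225,260) has run back close to the housing and the pad (220,190) is free of the board. I'll hold the tab a little longer, then lift straight off and away.

Emit:
carry_out([
  [0,0,0,0,0],
  [0,0,-0.1,0,0],
  [0,0,-0.1,0,0],
  [0,0,-0.1,0,0],
  [0,0,-0.1,0,0],
  [0,0,-0.1,0,0],
  [0,0,-0.1,0,0],
  [0,0,-0.1,0,0],
  [0,0,-0.1,0,0],
  [0,0,-0.1,0,0],
  [0,0,0.5,0,0],
  [0,0,1.5,0,0],
  [0,0,4,0,0],
  [0,0,8,0,0],
  [0,0,12,0,0],
])

```text
clock: 25.25
position: [0.4622, 0.0376, 0.2675]
ee_rot: [2.236, 2.118, -0.108]
force: [1.4, -0.0, 0.1]
width: 0.002
```

Emit:
carry_out([
  [0,-4,2,0,0],
  [0,-8,2,0,0],
  [0,-12,2,0,0],
  [0,-16,2,0,0],
  [0,-20,2,0,0],
  [0,-24,2,0,0],
  [0,-28,2,0,0],
  [0,-28,2,0,0],
])

```text
clock: 26.05
position: [0.4608, -0.2484, 0.2875]
ee_rot: [2.243, 2.109, -0.111]
force: [-0.0, 0.6, -1.0]
width: 0.006
```

```bash
python3 gap.py; python3 - <<'E'
import cv2
im=cv2.imread('tl.png');cv2.imwrite('pics/f.png',cv2.resize(im[235:310,190:390],None,fx=4,fy=4,interpolation=cv2.INTER_CUBIC))
E
```

```text
26.05 [ 0.4608 -0.2484  0.2875] [-0.   0.6 -1. ]
[183, 130, 133, 135, 134, 105, 60, 48, 74, 90, 90, 89, 90, 91, 91, 89, 91, 92, 90, 84, 82, 82, 83, 81, 82, 85, 87, 85, 83, 150, 167, 163, 161, 161, 162, 159, 153, 150, 151, 149, 150, 152, 154, 152, 148, 151, 151, 148, 157, 113, 57, 107, 122, 137, 195, 208, 205, 204, 205, 209, 204, 132, 34, 41, 64, 119, 107, 114, 143, 141, 132, 136, 122, 78, 51, 86, 133, 142, 142, 140, 139, 138, 138, 138, 144, 108, 109, 121, 108, 104, 119, 122, 121, 119, 126]
```

View pics/f.png

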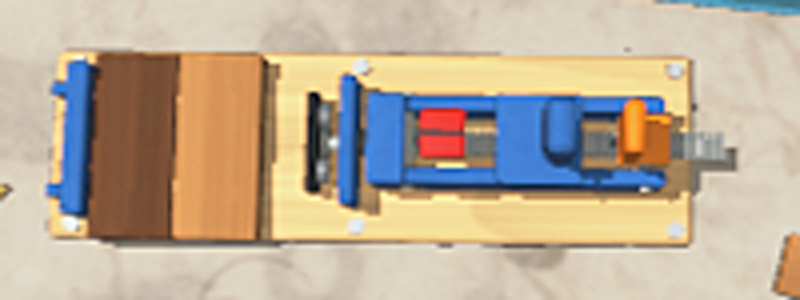

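The jaw is back at its starting pixel (347,140), the trigger and tab are at rest, and the seam (175,145) is shut. The seam profile is the same as under clamping. Handing in.

```bash
python3 -c "
from cell import arm
print(arm.sign_off())"
```

```text
the job is handed in; nothing more can be done
None
```

The job is done and handed in at about 26 s. The seam is shut, the jaw is fully back, and the joined board lies free in the clamp.

- **Closing the seam:** I squeezed the trigger by pushing it from behind with closed fingers, letting it go fully after each of four squeezes. The first two drove the jaw and slid the halves shut, and the last two pressed the board.
- **Pressing force:** The last squeeze reached about 22.6 N at the trigger. Less the roughly 8 N a free squeeze takes, that puts about 14 N on the seam.
- **Held force:** I could not measure this directly. When I squeezed the trigger again before the final squeeze, it picked up the jaw at about 15.5 N. That means the ratchet was holding about 7 N, give or take 2 N.
- **Release:** I pressed the tab down with under 10 N at every reading and held it there for about 3 s. I then lifted straight off.
- **Last checks:** In the final top view the jaw, trigger and tab are back where they started. The seam's image profile is the same as when it was clamped, and the gripper is well clear.
- **One deviation:** The tool gradually tilted about 6° during the pushes. It did not affect the result.

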